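# Rock a touchstone into its spring-jaw holder

## Robot

A 6-joint arm with a two-finger parallel gripper is mounted at the origin on a cart in front of the work surface, level with it; the furniture and walls round the work are solid. World frame = base frame: x ahead of the robot, y to its left, z up, the work surface at z = 0. Lengths are in m, angles in rad, forces in N, time in s.
With the tool pointing down it reaches from about 0.35 to 0.775 m from the base axis. Payload 5.5 kg.
Tool frame: the origin (TCP) lies where the fingers leave the gripper's body, on its centre line; the fingertips stand 73 mm ahead of it and the grasp point (between the pads) lies 54 mm ahead of it; z points along the fingers, y is the direction in which the jaws open and shut (so a half turn about z gives the same grasp; the last joint's range is limited). The gripper opens to 85 mm and grips with 20 to 120 N. Pads are 22 mm wide; open, the fingers measure 114 mm over their backs; the gripper's body (76 mm by 85 mm) begins 54 mm behind the grasp point. The pads swing forward as they close: fully open they stand 13 mm farther back than shut.
Start: joints at [1.086, 0.313, 0.046, 1.304, 0, 1.431], TCP at [0.194, 0.541, 0.304] pointing down, gripper open.
Joint ranges: [-2.76, 2.76], [-0.86, 1.69], [-1.03, 1.26], [-2.2, 2.34], [-1.47, 1.5], [-3.14, 3.14]. Speed limits (rad/s): [2.57, 2.57, 3.14, 3.14, 3.14, 3.14].

## Interface

Orientations are given as a unit quaternion [w, x, y, z].
In Python, from workcell import env, read_camera, job, cut_out gives the robot as it stands.
- The arm moves only by the tool servo_tool, never from a script. Its argument "deltas" is a list of rows, each an object of numbers: "dx", "dy", "dz": the shift along the world's x, y, z in mm; "rx", "ry", "rz": the turn, a rotation vector about the world's x, y, z in rad; "fingers": the closure, from -1 (fully open) to 1 (shut). A call has 1 to 8 rows; each row shifts and turns the commanded pose from where the row before left it; what a row does not reach is not made up. A row lasts 1/10 s, in which the tool goes at most 50 mm and 8.59 degrees, less where a joint would pass 70% of its speed; a pose out of reach is approached as far as the arm can. A call is refused whole if a number of a shift passes 50 or a number of a turn 0.15, either way. A call with a gripper value outside its range is refused whole. The fingers move at their own pace and stop on an object; "newtons" is the grip in N (left out, the last holds). Time passes only in rows, so rows that do not move let the fingers close. It gives the time, the measured TCP pose, the force and the opening at its end, in the units of the state.
- env.get_state(): the state, without advancing time (a new reading comes with each control period).
- read_camera(name): name is "scene" or "top"; returns a dict with "img" (384x512x3 uint8, red, green, blue), "intrinsics" (3x3 intrinsics, pixels), "k1" (the pictures are not rectified: a ray, as slopes to the right and down, at radius r is drawn at 1 + k1 r^2 times it, then the intrinsics apply), "extrinsics" (4x4, takes a point from camera to world coordinates). Camera axes: x right, y down, z forward; pixel columns grow to the right and rows downward; lengths in m; the calibration is good to about 2 mm. A picture is of the moment at which its call begins. There is no depth.
- job.hand_in(): hands the job in, once; it reports no verdict.
Trained networks look in the newest picture that a camera, given by its name, has taken for a name from the list of things; names that differ only in an ending like _2 or _b are one class to them, and where a whole thing is asked for, a point or a joint stands for the part that bears it (a point fixed in the world has none). Each returns a list of dicts, best first, with "confidence" (0 to 1); they miss things now and then, are a little off and sometimes report something else, mostly with a low value. They report only what shows in the picture. A call takes as long as a camera call. They do not tell look-alikes from the thing itself.
- cut_out(target, camera): "region" (384x512 bool, what is visible of it) and "extent" ([left, top, right, bottom] in pixels, round what is visible of it).
The state is a dict: "clock": time; "joint_pos": joint angles; "qvel": joint speeds; "tau": joint torques, N m; "tcp_pos": TCP position; "orientation": TCP orientation; "wrist_force": force on the tool from outside, world axes, zero at the start; "ft_torque": the same for the moment, N m; "finger_gap": finger opening in m.
Only numpy, scipy, OpenCV 4.12 (cv2) and the standard library are available. Lean on these libraries where they do the work, as an engineer would, in place of code of your own. Each camera call takes 0.05 s, during which the arm holds its last target. There are 200 camera calls.

## Task

Load the black touchstone into the empty stone holder: tip it, slide one short end under the lip of the brass spring jaw and push the jaw back, then rock the other end down past the back wall until the stone lies flat on the pocket floor, clamped by the jaw, and let go. The stone is brittle, so feel your way and never force it against the holder, and leave the other things on the bench where they are.

Things in the scene. Friction and masses are not known exactly. Their poses are not given: they have to be found in the camera images.
- stone: black rectangular touchstone, 40 mm (its x) by 64 mm (its y) by 11 mm thick (its z), about 0.07 kg; the two short ends are alike. Origin at the centre of its underside. It starts lying flat on the worktop.
- holder: stone holder's wooden base board, screwed to the worktop: 170x90 mm (x from -95 to +75 mm), 8 mm thick. Origin at worktop height; x is the pocket's long axis, from the brass jaw to the back wall, y across, z up. On it a metal pocket block (floor, side cheeks, back wall, jaw) stands clamped anywhere within 10 mm either way along x of its middle setting; where it stands is not measured: see or feel it.
- pocket_mid (a point): fixed to the base board, same axes: the middle of the pocket floor if the block stood at its middle setting, 16 mm above the worktop. The floor is a raised strip 34 mm wide. The seated stone's underside lies at this height, centred in y, its 64 mm length along x, shifted in x with the block. The block also carries a spring housing behind the jaw: x -78 to -62 mm, 60 mm wide, top 34 mm above the worktop.
- jaw_mid (a point): fixed to the base board: foot of the resting jaw's face, on the pocket floor, block at middle setting (x = -28 mm). The brass jaw is 46 mm wide, 18.5 mm tall; a lip reaches 3 mm over the pocket, underside 13.5 mm above the floor, so the stone's end must go under it tipped. The jaw slides back along -x against a spring: about 2.5 N starts it, 6 N at its rigid stop 6.8 mm back.
- back_wall_mid (a point): fixed to the base board: top inner edge of the back wall, block at middle setting (x = +32 mm, 8 mm above the pocket floor; wall 60 mm wide, 20 mm thick). Gap to jaw: 60 mm at rest, 66.8 mm at its stop; rocking in takes 65. Side cheeks, 8 mm high: x -27 to -18 and +21.5 to +30.5 mm, 42 mm apart, flared at the top; between them open down to the base board, 8 mm below the floor, for fingers.
- bottle_a: amber dropper bottle, 30 mm across, 82 mm tall, loose bystander; origin under its centre
- bottle_b: second amber dropper bottle, the same size, loose bystander; origin under its centre
- loupe: small folding loupe lying open, 28x60x19 mm, loose bystander; origin under its centre
- weight_big: brass check weight, 22 mm across, 32 mm tall, loose bystander; origin under its centre
- weight_small: brass check weight, 18 mm across, 28 mm tall, loose bystander; origin under its centre
- tags: bundle of paper-coloured tags lying flat, 31x61x10 mm, loose bystander; origin under its centre
Not all that is in view belongs to the job. Leave any red look-alike of the stone alone.

How it is judged:
By the outcome, as a careful person would: the job done as asked, in the order asked, and still so for the second after the job is handed in, with the robot touching nothing.
It also fails if it takes over 66 s, if anything falls off the work surface, if the arm or the gripper's body presses on something with over 40 N, if the wrist force passes 120 N, or if a joint passes its speed limit or range.

## Working session

There is one attempt and no reset: what is moved stays moved. The work goes in short steps, Python scripts to look and compute and a tool call to move; the robot and the scene stay as the last step left them, time stands still between calls to the robot, and variables do not carry over. Pictures are saved under pics/ and viewed, about 8 in all and at most 12, crops included, and the job is handed in when it is done.

Besides the shell and the picture viewer there is one more tool, called as name([rows], argument=value, ...), one row to a line, values as JSON. servo_tool: Moves the arm, as the interface text tells. Its arguments: {"type":"object","properties":{"deltas":{"type":"array"},"newtons":{"type":"number"}},"required":["deltas"]}

```bash
ls; mkdir -p pics; cat > h.py <<'E'
import numpy as np, cv2
from workcell import env, read_camera, job, cut_out
def cam(n): return read_camera(n)
def proj(c,P):
    P=np.atleast_2d(P); T=np.linalg.inv(c["extrinsics"]); q=P@T[:3,:3].T+T[:3,3]
    s=q[:,:2]/q[:,2:]; s=s*(1+c["k1"]*(s**2).sum(1,keepdims=True))
    K=np.array(c["intrinsics"]); return s@K[:2,:2].T+K[:2,2]
def unproj(c,uv,z):
    uv=np.atleast_2d(uv).astype(float); K=np.array(c["intrinsics"]); d=(uv-K[:2,2])/[K[0,0],K[1,1]]
    s=d.copy()
    for _ in range(20): s=d/(1+c["k1"]*(s**2).sum(1,keepdims=True))
    E=np.array(c["extrinsics"]); r=np.c_[s,np.ones(len(s))]@E[:3,:3].T; o=E[:3,3]
    return o+r*((z-o[2])/r[:,2])[:,None]
E
python3 - <<'E'
from h import *
s=env.get_state(); print(s)
for n in("top","scene"):
    c=cam(n); print(n,c["intrinsics"],c["k1"],c["extrinsics"])
    cv2.imwrite(f"pics/{n}0.png",cv2.resize(c["img"][:,:,::-1],None,fx=1.5,fy=1.5))
    for t in("stone","holder"):
        for d in cut_out(t,n):
            print(t,d["confidence"],d["extent"])
E
```

```text
pics
{'clock': 0.0, 'joint_pos': array([ 1.08638439e+00,  3.14032645e-01,  4.50113894e-02,  1.30359530e+00,
       -1.36249419e-05,  1.43120454e+00]), 'qvel': array([ 7.95686117e-04, -1.72354567e-03, -3.55230113e-05, -2.63232580e-04,
       -8.50105479e-05,  9.27666874e-04]), 'tau': array([ 1.84377968e-03, -4.80614483e+01,  2.98541701e+01,  1.90363079e-02,
        6.20618198e-05, -1.52196156e-05]), 'tcp_pos': array([0.19420276, 0.54082649, 0.30300365]), 'orientation': array([-2.72888601e-04,  1.71557112e-01,  9.85173756e-01, -8.68264263e-04]), 'wrist_force': array([-0.46473871,  0.29558081,  0.09241206]), 'ft_torque': array([-0.0113596 ,  0.00662425,  0.03713949]), 'finger_gap': 0.08548208465098203}
top [[471.06121748   0.         253.44139027]
 [  0.         471.06121748 197.56291617]
 [  0.           0.           1.        ]] -0.0901896074415008 [[ 0.02758157 -0.98894461  0.1456977   0.40327401]
 [-0.99958724 -0.02845813 -0.00393502 -0.01752279]
 [ 0.0080378  -0.14552902 -0.98932133  1.47892191]
 [ 0.          0.          0.          1.        ]]
stone 0.79 [163.5, 197.9, 183.9, 222.1]
stone 0.6 [131.3, 189.3, 151.5, 204.3]
holder 0.84 [261.7, 199.9, 293.8, 255.6]
scene [[459.58922879   0.         256.06909826]
 [  0.         459.58922879 199.89887303]
 [  0.           0.           1.        ]] -0.08074710477122056 [[ 0.75738415 -0.35230803  0.54977114 -0.03761174]
 [-0.65265284 -0.38222541  0.65417735 -0.78435487]
 [-0.02033543 -0.85427325 -0.5194263   0.67481677]
 [ 0.          0.          0.          1.        ]]
stone 0.77 [186.2, 182.1, 207.0, 198.0]
stone 0.75 [214.3, 224.5, 290.2, 266.1]
stone 0.59 [201.7, 199.5, 216.3, 218.0]
stone 0.46 [174.2, 169.4, 195.6, 179.9]
holder 0.65 [213.9, 225.9, 288.3, 272.2]
```

View pics/top0.png

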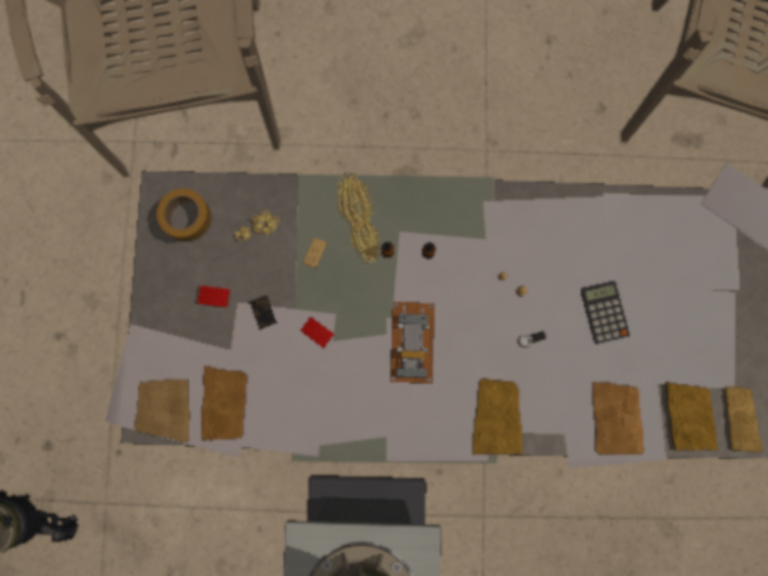

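View pics/scene0.png

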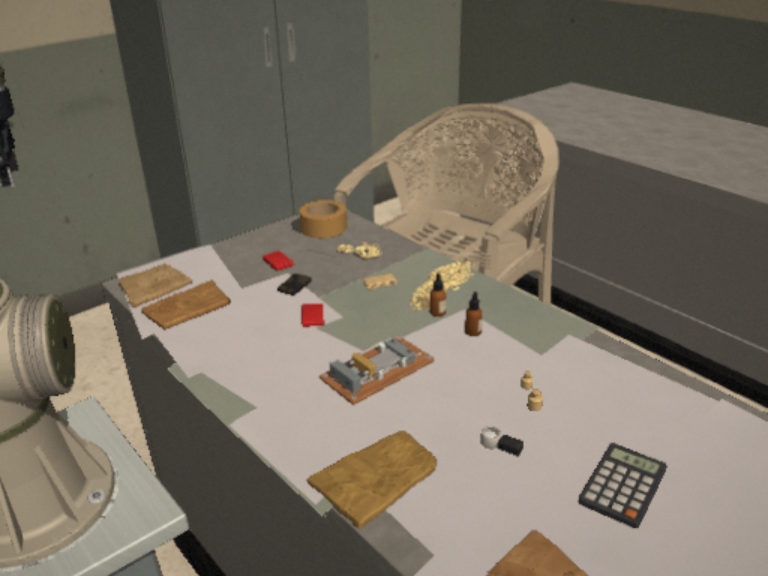

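Candidates for the stone in the top view are the red slabs at 1.5x pixels (213,296) and (317,332), and the black slab at (263,312). The black one fits the description and the red ones are look-alikes. The holder is at (413,342), with its brass jaw toward the robot. Next I'll measure and confirm in a crop.

```bash
cat > m.py <<'E'
from h import *
from scipy.optimize import minimize
def box(x,y,yaw,lx,ly,z0,z1,cx=0):
    R=np.array([[np.cos(yaw),-np.sin(yaw)],[np.sin(yaw),np.cos(yaw)]])
    return np.array([np.r_[R@[cx+a*lx/2,b*ly/2]+[x,y],z] for z in(z0,z1) for a,b in((1,1),(1,-1),(-1,-1),(-1,1))])
def sil(c,P,S=4):
    h=cv2.convexHull(((proj(c,P)+.5)*S).astype(np.float32)).astype(np.int32)
    m=np.zeros((384*S,512*S),np.uint8); cv2.fillConvexPoly(m,h,1)
    return cv2.resize(m.astype(np.float32),(512,384),interpolation=cv2.INTER_AREA)
def fit(views,x0,lx,ly,z0,z1,cx=0):
    f=lambda p:sum(abs(sil(c,box(*p,lx,ly,z0,z1,cx))-m).sum() for c,m in views)
    best=None
    r=minimize(f,x0,method="Nelder-Mead",options=dict(initial_simplex=[x0]+[np.add(x0,d) for d in((.008,0,0),(0,.008,0),(0,0,.15))],xatol=1e-5,fatol=.01))
    return r.x,r.fun,sum(m.sum() for _,m in views)
E
python3 - <<'E'
from m import *
C={n:cam(n) for n in("top","scene")}
for n,c in C.items(): np.save(n+".npy",c,allow_pickle=True)
def near(c,m,uv):
    n,l,s,ce=cv2.connectedComponentsWithStats(m.astype(np.uint8)); i=1+np.argmin(np.hypot(*(ce[1:]-uv).T)+1e3*(s[1:,4]<40)); return (l==i).astype(np.float32),ce[i],s[i,4]
V=[]
for n,uv in(("top",(175,208)),("scene",(196,190))):
    m,ce,a=near(C[n],C[n]["img"].max(2)<75,uv); print(n,ce,a,unproj(C[n],ce,.0055)); V.append((C[n],m))
p0=unproj(C["top"],(175,208),.0055)[0]
for y in(0.2,.6,-.3):
  for vv in(V,V[:1],V[1:]): print("stone",fit(vv,[p0[0],p0[1],y],.040,.064,0,.011))
V=[]
for n in C:
    d=cut_out("holder",n)[0]; V.append((C[n],d["region"].astype(np.float32)))
h0=unproj(C["top"],(275,228),.008)[0]
for n,uv in(("top",(275,228)),("scene",(252,246))):
    i=C[n]["img"].astype(int); m=(i[...,0]-i[...,2]>25); k=np.zeros_like(m); k[uv[1]-35:uv[1]+35,uv[0]-45:uv[0]+45]=1
    pts=np.argwhere(m&k)[:,::-1]; print(n,len(pts),pts.min(0),pts.max(0))
    hull=cv2.convexHull(pts.astype(np.int32)); mm=np.zeros((384,512),np.uint8); cv2.fillConvexPoly(mm,hull,1)
    V.append((C[n],mm.astype(np.float32)))
for vv in(V[2:3],V[3:]): print("holder",fit(vv,[h0[0]+.01,h0[1],0.],.17,.09,0,.008,-.01))
t=C["top"]["img"][175:265,120:310,::-1]; s=C["scene"]["img"][160:280,160:300,::-1]
a=cv2.resize(t,(780,370),interpolation=cv2.INTER_CUBIC)
cv2.imwrite("pics/crop1.png",a); cv2.imwrite("pics/crop2.png",cv2.resize(s,(700,600),interpolation=cv2.INTER_CUBIC))
E
```

```text
top [174.93004115 207.13580247] 243 [[0.58261235 0.22346166 0.0055    ]]
scene [195.82222222 189.2       ] 180 [[0.58013091 0.22434113 0.0055    ]]
stone (array([ 0.58184936,  0.22306825, -1.17125876]), np.float64(83.5), np.float32(423.0))
stone (array([ 0.58250897,  0.22285426, -1.15428858]), np.float64(32.6875), np.float32(243.0))
stone (array([0.58020177, 0.22328825, 2.01152408]), np.float64(47.5), np.float32(180.0))
stone (array([0.58092278, 0.22314495, 1.94370676]), np.float64(87.625), np.float32(423.0))
stone (array([0.58199074, 0.22325414, 1.94341431]), np.float64(34.0625), np.float32(243.0))
stone (array([0.58096907, 0.22511635, 2.03800966]), np.float64(47.25), np.float32(180.0))
stone (array([ 0.58245372,  0.22322183, -1.14270897]), np.float64(84.75), np.float32(423.0))
stone (array([ 0.58258021,  0.22314265, -1.16664868]), np.float64(32.0), np.float32(243.0))
stone (array([ 0.58220449,  0.22521776, -1.13355868]), np.float64(46.875), np.float32(180.0))
top 978 [260 201] [319 262]
scene 1106 [207 211] [294 270]
holder (array([ 0.53548348, -0.0947572 ,  0.01730324]), np.float64(1050.9375), np.float32(2632.0))
holder (array([ 0.54039814, -0.09114025, -0.02467508]), np.float64(2076.125), np.float32(3876.0))
```

View pics/crop1.png

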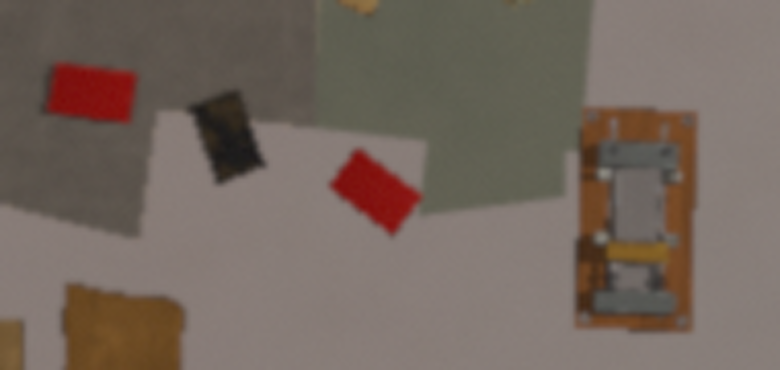

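View pics/crop2.png

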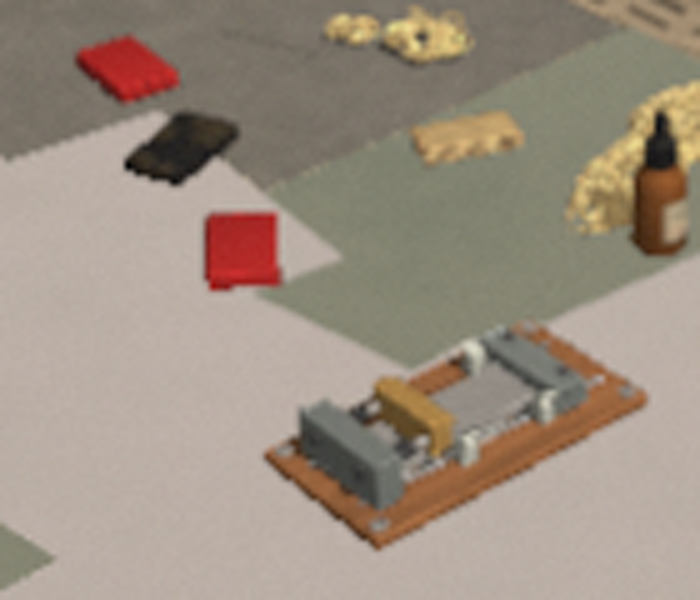

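The crop confirms that the dark, mottled black slab is the stone, lying between the two red ones. Next comes a better holder fit and the block offset.

```bash
python3 - <<'E'
from m import *
C={n:np.load(n+".npy",allow_pickle=True).item() for n in("top","scene")}
V=[]
for n,uv in(("top",(275,228)),("scene",(252,246))):
    i=C[n]["img"].astype(int); m=((i[...,0]-i[...,2])>50)
    k=np.zeros_like(m); k[uv[1]-30:uv[1]+30,uv[0]-42:uv[0]+42]=1
    N,l,s,ce=cv2.connectedComponentsWithStats((m&k).astype(np.uint8)); print(n,[(a[4],a[:4]) for a in s[1:] if a[4]>30])
    big=np.isin(l,[j for j in range(1,N) if s[j,4]>100]); pts=np.argwhere(big)[:,::-1]
    hull=cv2.convexHull(pts.astype(np.int32)); mm=np.zeros((384,512),np.uint8); cv2.fillConvexPoly(mm,hull,1); V.append((C[n],mm.astype(np.float32)))
# top only full board hull
r=fit(V[:1],[.54,-.09,0.],.17,.09,0,.008,-.01); print("holder top",r)
r2=fit(V[1:],[.54,-.09,0.],.17,.09,0,.008,-.01); print("holder scene",r2)
c=C["top"]; p=r[0]
# profile along the holder x axis in the rectified top picture at various heights
ca,sa=np.cos(p[2]),np.sin(p[2])
for z,lo,hi,y in((.034,-.095,-.045,.015),(.0345,-.05,-.01,.012),(.024,.015,.07,.02)):
    xs=np.arange(lo,hi,.001); I=[]
    for x in xs:
        ys=np.linspace(-y,y,9); P=np.c_[p[0]+ca*x-sa*ys,p[1]+sa*x+ca*ys,np.full(9,z)]
        uv=proj(c,P).astype(np.float32); I.append(cv2.remap(c["img"],uv[None,:,0],uv[None,:,1],cv2.INTER_LINEAR)[0].mean(0))
    I=np.array(I).astype(int); print("z",z); print([(int(round(x*1000)),*v) for x,v in zip(xs,I)])
E
```

```text
top [(np.int32(477), array([262, 201,  27,  54], dtype=int32)), (np.int32(82), array([261, 215,   7,  18], dtype=int32)), (np.int32(35), array([261, 238,   6,   9], dtype=int32))]
scene [(np.int32(609), array([213, 226,  76,  44], dtype=int32)), (np.int32(178), array([235, 232,  18,  19], dtype=int32))]
holder top (array([ 0.53832099, -0.09681481,  0.02962963]), np.float64(222.875), np.float32(1354.0))
holder scene (array([ 0.53732149, -0.08962837, -0.01819051]), np.float64(120.9375), np.float32(1736.0))
z 0.034
[(-95, np.int64(104), np.int64(72), np.int64(49)), (-94, np.int64(105), np.int64(68), np.int64(42)), (-93, np.int64(106), np.int64(68), np.int64(40)), (-92, np.int64(107), np.int64(67), np.int64(37)), (-91, np.int64(107), np.int64(67), np.int64(36)), (-90, np.int64(104), np.int64(66), np.int64(36)), (-89, np.int64(102), np.int64(65), np.int64(37)), (-88, np.int64(98), np.int64(64), np.int64(39)), (-87, np.int64(91), np.int64(63), np.int64(43)), (-86, np.int64(84), np.int64(63), np.int64(48)), (-85, np.int64(79), np.int64(64), np.int64(53)), (-84, np.int64(81), np.int64(70), n
[... 5923 characters left out ...]
np.int64(48)), (57, np.int64(113), np.int64(75), np.int64(47)), (58, np.int64(113), np.int64(75), np.int64(47)), (59, np.int64(113), np.int64(74), np.int64(45)), (60, np.int64(113), np.int64(74), np.int64(44)), (61, np.int64(113), np.int64(73), np.int64(43)), (62, np.int64(113), np.int64(73), np.int64(42)), (63, np.int64(113), np.int64(72), np.int64(41)), (64, np.int64(113), np.int64(71), np.int64(40)), (65, np.int64(113), np.int64(73), np.int64(43)), (66, np.int64(113), np.int64(74), np.int64(47)), (67, np.int64(113), np.int64(76), np.int64(51)), (68, np.int64(114), np.int64(81), np.int64(59)), (69, np.int64(116), np.int64(87), np.int64(69)), (70, np.int64(117), np.int64(94), np.int64(80))]
```

```bash
python3 - <<'E'
from m import *
C={n:np.load(n+".npy",allow_pickle=True).item() for n in("top","scene")}
V=[]
for n,uv in(("top",(275,228)),("scene",(252,246))):
    i=C[n]["img"].astype(int); m=((i[...,0]-i[...,2])>35)
    k=np.zeros_like(m); k[uv[1]-30:uv[1]+30,uv[0]-(18 if n=="top" else 42):uv[0]+(22 if n=="top" else 42)]=1
    N,l,s,ce=cv2.connectedComponentsWithStats((m&k).astype(np.uint8))
    big=np.isin(l,[j for j in range(1,N) if s[j,4]>25]); pts=np.argwhere(big)[:,::-1]
    hull=cv2.convexHull(pts.astype(np.int32)); mm=np.zeros((384,512),np.uint8); cv2.fillConvexPoly(mm,hull,1); V.append((C[n],mm.astype(np.float32)))
    print(n,pts.min(0),pts.max(0),cv2.approxPolyDP(hull,3,True)[:,0].tolist())
    for cx in((-.01),): print(fit(V[-1:],[.54,-.093,0.],.17,.09,0,.008,cx),V[-1][1].sum())
print("both",fit(V,[.54,-.093,0.],.17,.09,0,.008,-.01))
E
```

```text
top [260 201] [289 255] [[289, 202], [288, 254], [260, 254], [262, 201]]
(array([ 0.5366249 , -0.09249258, -0.00835188]), np.float64(41.4375), np.float32(1576.0)) 1576.0
scene [213 224] [289 269] [[289, 238], [236, 269], [213, 251], [234, 236], [263, 224]]
(array([ 0.53806111, -0.08885677,  0.00186992]), np.float64(100.0), np.float32(1842.0)) 1842.0
both (array([ 0.53704049, -0.09124404, -0.01957412]), np.float64(178.5), np.float32(3418.0))
```

servo_tool([
  {"dx": 50,"dy": -40,"rz": 0.14},
  {"dx": 50,"dy": -40,"rz": 0.14},
  {"dx": 50,"dy": -40,"rz": 0.14},
  {"dx": 50,"dy": -40,"rz": 0.14},
  {"dx": 50,"dy": -40,"rz": 0.14},
  {"dx": 50,"dy": -40,"rz": 0.05},
  {"dx": 48,"dy": -38,"dz": -20},
  {"dx": 40,"dy": -40,"dz": -30},
])

```text
invalid input at $.deltas[0]: expected keys dx, dy, dz, rx, ry, rz, fingers
```

servo_tool([
  {"dx": 30,"dy": -25,"dz": 0,"rx": 0,"ry": 0,"rz": 0.06,"fingers": -1},
  {"dx": 30,"dy": -25,"dz": 0,"rx": 0,"ry": 0,"rz": 0.06,"fingers": -1},
  {"dx": 30,"dy": -25,"dz": 0,"rx": 0,"ry": 0,"rz": 0.06,"fingers": -1},
  {"dx": 30,"dy": -25,"dz": 0,"rx": 0,"ry": 0,"rz": 0.06,"fingers": -1},
  {"dx": 30,"dy": -25,"dz": 0,"rx": 0,"ry": 0,"rz": 0.06,"fingers": -1},
  {"dx": 30,"dy": -25,"dz": 0,"rx": 0,"ry": 0,"rz": 0.06,"fingers": -1},
  {"dx": 30,"dy": -25,"dz": 0,"rx": 0,"ry": 0,"rz": 0.06,"fingers": -1},
  {"dx": 30,"dy": -25,"dz": 0,"rx": 0,"ry": 0,"rz": 0.06,"fingers": -1},
], newtons=35)

```text
clock: 1.3
tcp_pos: [0.4355, 0.34, 0.3041]
orientation: [0.0, -0.069, 0.998, 0.0]
wrist_force: [0.9, 0.6, -0.4]
finger_gap: 0.085
```

servo_tool([
  {"dx": 30,"dy": -24,"dz": -20,"rx": 0,"ry": 0,"rz": 0.06,"fingers": -1},
  {"dx": 30,"dy": -24,"dz": -20,"rx": 0,"ry": 0,"rz": 0.06,"fingers": -1},
  {"dx": 30,"dy": -24,"dz": -20,"rx": 0,"ry": 0,"rz": 0.06,"fingers": -1},
  {"dx": 30,"dy": -24,"dz": -20,"rx": 0,"ry": 0,"rz": 0.06,"fingers": -1},
  {"dx": 28,"dy": -22,"dz": -20,"rx": 0,"ry": 0,"rz": 0.04,"fingers": -1},
  {"dx": 0,"dy": 0,"dz": -20,"rx": 0,"ry": 0,"rz": 0,"fingers": -1},
  {"dx": 0,"dy": 0,"dz": -20,"rx": 0,"ry": 0,"rz": 0,"fingers": -1},
  {"dx": 0,"dy": 0,"dz": 0,"rx": 0,"ry": 0,"rz": 0,"fingers": -1},
])

```text
clock: 2.1
tcp_pos: [0.5808, 0.2222, 0.1607]
orientation: [-0.003, -0.206, 0.979, -0.0]
wrist_force: [0.0, -0.6, 0.7]
finger_gap: 0.0852
```

```bash
cat > st.py <<'E'
from h import *
from scipy.spatial.transform import Rotation as Ro
def st():
    s=env.get_state(); R=Ro.from_quat(np.roll(s["orientation"],-1)).as_matrix()
    y=R[:,1]; z=R[:,2]
    print("t",round(s["clock"],2),"tcp",(s["tcp_pos"]*1e3).round(2),"yaw_y",round(np.arctan2(y[1],y[0]),4),"z",z.round(4),"ydir",y.round(4),"F",s["wrist_force"].round(2),"M",s["ft_torque"].round(3),"gap",round(s["finger_gap"]*1e3,2))
    return s,R
E
python3 - <<'E'
from st import *
st()
E
```

```text
t 2.1 tcp [580.82 222.25 160.66] yaw_y 1.9851 z [-0.0059 -0.0013 -1.    ] ydir [-0.4025  0.9154  0.0012] F [ 0.03 -0.6   0.7 ] M [ 0.019 -0.016 -0.039] gap 85.24
```

servo_tool([
  {"dx": 1.5,"dy": 0.9,"dz": -25,"rx": 0,"ry": 0,"rz": 0,"fingers": -0.2},
  {"dx": 0,"dy": 0,"dz": -25,"rx": 0,"ry": 0,"rz": 0,"fingers": -0.2},
  {"dx": 0,"dy": 0,"dz": -20,"rx": 0,"ry": 0,"rz": 0,"fingers": -0.2},
  {"dx": 0,"dy": 0,"dz": -8,"rx": 0,"ry": 0,"rz": 0,"fingers": -0.2},
  {"dx": 0,"dy": 0,"dz": -4,"rx": 0,"ry": 0,"rz": 0,"fingers": -0.2},
  {"dx": 0,"dy": 0,"dz": -2,"rx": 0,"ry": 0,"rz": 0,"fingers": -0.2},
  {"dx": 0,"dy": 0,"dz": 0,"rx": 0,"ry": 0,"rz": 0,"fingers": -0.2},
])

```text
clock: 2.8
tcp_pos: [0.5845, 0.2243, 0.081]
orientation: [0.001, -0.206, 0.979, 0.0]
wrist_force: [-0.8, 0.6, 0.2]
finger_gap: 0.0515
```

```bash
python3 - <<'E'
from st import *
st()
t=cam("top");s=cam("scene")
a=cv2.resize(t["img"][165:245,130:220,::-1],(540,480),interpolation=cv2.INTER_CUBIC)
cv2.imwrite("pics/g.png",a)
E
```

```text
t 2.8 tcp [584.52 224.33  81.  ] yaw_y 1.9861 z [ 1.6e-03  5.0e-04 -1.0e+00] ydir [-4.035e-01  9.150e-01 -2.000e-04] F [-0.79  0.58  0.16] M [ 0.032 -0.004  0.028] gap 51.48
```

servo_tool([
  {"dx": -1.8,"dy": -1,"dz": 0,"rx": 0,"ry": 0,"rz": 0,"fingers": -0.2},
  {"dx": 0,"dy": 0,"dz": -1,"rx": 0,"ry": 0,"rz": 0,"fingers": -0.2},
  {"dx": 0,"dy": 0,"dz": 0,"rx": 0,"ry": 0,"rz": 0,"fingers": -0.2},
])

```text
clock: 3.2
tcp_pos: [0.582, 0.223, 0.079]
orientation: [0.0, -0.206, 0.979, 0.0]
wrist_force: [-0.3, 0.6, 0.7]
finger_gap: 0.0513
```

servo_tool([
  {"dx": 0,"dy": 0,"dz": -1.5,"rx": 0,"ry": 0,"rz": 0,"fingers": -0.2},
  {"dx": 0,"dy": 0,"dz": -1.5,"rx": 0,"ry": 0,"rz": 0,"fingers": -0.2},
  {"dx": 0,"dy": 0,"dz": 0,"rx": 0,"ry": 0,"rz": 0,"fingers": -0.2},
])

```text
clock: 3.5
tcp_pos: [0.5819, 0.223, 0.0755]
orientation: [-0.0, -0.206, 0.979, 0.0]
wrist_force: [0.0, -1.2, -0.6]
finger_gap: 0.0513
```

```bash
python3 - <<'E'
from st import *
st()
E
```

```text
t 3.5 tcp [581.88 223.02  75.54] yaw_y 1.986 z [-6.e-04 -1.e-04 -1.e+00] ydir [-4.033e-01  9.151e-01  2.000e-04] F [ 0.04 -1.23 -0.57] M [ 0.004  0.078 -0.02 ] gap 51.32
```

servo_tool([
  {"dx": 0,"dy": 0,"dz": -1.5,"rx": 0,"ry": 0,"rz": 0,"fingers": -0.2},
  {"dx": 0,"dy": 0,"dz": -1.5,"rx": 0,"ry": 0,"rz": 0,"fingers": -0.2},
  {"dx": 0,"dy": 0,"dz": 0,"rx": 0,"ry": 0,"rz": 0,"fingers": -0.2},
])

```text
clock: 3.8
tcp_pos: [0.5819, 0.2231, 0.0726]
orientation: [-0.0, -0.206, 0.979, 0.0]
wrist_force: [-0.1, 0.2, -0.5]
finger_gap: 0.0512
```

servo_tool([
  {"dx": 0,"dy": 0,"dz": 0,"rx": 0,"ry": 0,"rz": 0,"fingers": 0.0},
  {"dx": 0,"dy": 0,"dz": 0,"rx": 0,"ry": 0,"rz": 0,"fingers": 0.05},
  {"dx": 0,"dy": 0,"dz": 0,"rx": 0,"ry": 0,"rz": 0,"fingers": 0.3},
  {"dx": 0,"dy": 0,"dz": 0,"rx": 0,"ry": 0,"rz": 0,"fingers": 0.3},
])

```text
clock: 4.2
tcp_pos: [0.5823, 0.2231, 0.0732]
orientation: [0.0, -0.206, 0.979, 0.0]
wrist_force: [-0.0, -0.1, 1.6]
finger_gap: 0.0391
```

```bash
python3 - <<'E'
from st import *
st()
t=cam("top");s=cam("scene")
a=cv2.resize(t["img"][175:235,140:210,::-1],(420,360),interpolation=cv2.INTER_CUBIC)
b=cv2.resize(s["img"][150:210,165:230,::-1],(390,360),interpolation=cv2.INTER_CUBIC)
cv2.imwrite("pics/g.png",np.hstack([a,b])[:, :800])
E
```

```text
t 4.2 tcp [582.3  223.11  73.2 ] yaw_y 1.986 z [ 6.e-04  2.e-04 -1.e+00] ydir [-4.034e-01  9.150e-01 -1.000e-04] F [-0.   -0.11  1.62] M [0.057 0.092 0.045] gap 39.09
```

View pics/g.png

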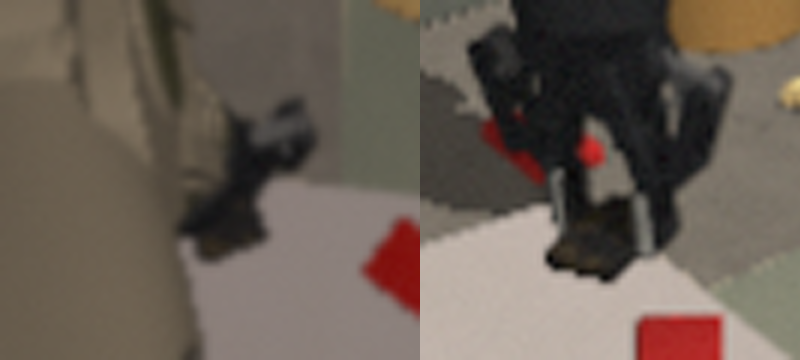

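The stone is gripped: the gap reads 39.1 mm and the scene crop shows it held between the pads, with the tips flush with the underside. I'll lift it, and refine the pocket y from the brass jaw in the saved pictures.

servo_tool([
  {"dx": 0,"dy": 0,"dz": 5,"rx": 0,"ry": 0,"rz": 0,"fingers": 0.3},
  {"dx": 0,"dy": 0,"dz": 15,"rx": 0,"ry": 0,"rz": 0,"fingers": 0.3},
  {"dx": 0,"dy": 0,"dz": 25,"rx": 0,"ry": 0,"rz": 0,"fingers": 0.3},
  {"dx": 0,"dy": 0,"dz": 25,"rx": 0,"ry": 0,"rz": 0,"fingers": 0.3},
  {"dx": 0,"dy": 0,"dz": 25,"rx": 0,"ry": 0,"rz": 0,"fingers": 0.3},
  {"dx": 0,"dy": 0,"dz": 15,"rx": 0,"ry": 0,"rz": 0,"fingers": 0.3},
  {"dx": 0,"dy": 0,"dz": 0,"rx": 0,"ry": 0,"rz": 0,"fingers": 0.3},
])

```text
clock: 5.0
tcp_pos: [0.5834, 0.2234, 0.1858]
orientation: [0.002, -0.206, 0.979, 0.0]
wrist_force: [-0.5, 0.5, -0.5]
finger_gap: 0.0391
```

```bash
python3 - <<'E'
from m import *
from st import st
st()
C={n:np.load(n+".npy",allow_pickle=True).item() for n in("top","scene")}
c=C["top"];i=c["img"].astype(int)
# lateral edge profiles (world y) at several rows: rectified strip
def prof(x,z,dx,ch):
    ys=np.arange(-.150,-.035,.0005); out=0
    for x_ in np.linspace(x-dx,x+dx,7):
        uv=proj(c,np.c_[np.full(len(ys),x_),ys,np.full(len(ys),z)]).astype(np.float32)
        out=out+cv2.remap(c["img"],uv[None,:,0],uv[None,:,1],cv2.INTER_LINEAR)[0].astype(float)
    return ys,ch(out/7)
def edges(ys,v,frac=.5,inner=None):
    mid=len(v)//2; s=np.abs(ys+.092)<inner; thr=(np.median(v[s])+np.median(v[~s]))/2
    b=(v>thr) if np.median(v[s])>thr else (v<thr)
    k=np.where(b)[0]; m=np.argmin(abs(ys+.092)); a=m
    while b[a]: a-=1
    e=m
    while b[e]: e+=1
    return ys[a],ys[e],(ys[a]+ys[e])/2
RB=lambda o:o[:,0]-o[:,2]
for nm,x,z,w in(("jaw",.4985,.0345,.02),("wall",.573,.024,.025),("housing",.462,.034,.025)):
    ys,v=prof(x,z,.003,RB); print(nm,edges(ys,v,inner=w), [int(q) for q in v[::6]])
E
```

```text
t 5.0 tcp [583.43 223.42 185.76] yaw_y 1.986 z [ 0.0047  0.0012 -1.    ] ydir [-4.034e-01  9.150e-01 -8.000e-04] F [-0.54  0.53 -0.5 ] M [-0.007 -0.066 -0.019] gap 39.05
jaw (np.float64(-0.12999999999999998), np.float64(-0.06899999999999992), np.float64(-0.09949999999999995)) [14, 14, 14, 14, 16, 23, 45, 67, 74, 75, 73, 75, 82, 87, 88, 87, 88, 88, 88, 88, 87, 87, 88, 87, 86, 85, 80, 62, 47, 42, 42, 43, 44, 40, 27, 16, 14, 15, 14]
wall (np.float64(-0.11949999999999997), np.float64(-0.06249999999999992), np.float64(-0.09099999999999994)) [14, 14, 14, 15, 21, 42, 66, 74, 69, 43, 16, 5, 2, 3, 2, 3, 2, 3, 3, 2, 3, 3, 3, 3, 3, 3, 3, 2, 4, 11, 29, 43, 46, 42, 25, 16, 15, 15, 14]
housing (np.float64(-0.11849999999999997), np.float64(-0.061499999999999916), np.float64(-0.08999999999999994)) [14, 14, 15, 15, 17, 30, 53, 69, 67, 48, 23, 8, 3, 3, 3, 4, 3, 3, 3, 2, 2, 2, 2, 3, 2, 2, 2, 3, 3, 6, 19, 38, 44, 43, 27, 18, 15, 15, 15]
```

servo_tool([
  {"dx": -4,"dy": -20,"dz": 0,"rx": 0,"ry": 0,"rz": -0.06,"fingers": 0.3},
  {"dx": -7,"dy": -35,"dz": 0,"rx": 0,"ry": 0,"rz": -0.06,"fingers": 0.3},
  {"dx": -7,"dy": -35,"dz": 0,"rx": 0,"ry": 0,"rz": -0.06,"fingers": 0.3},
  {"dx": -7,"dy": -35,"dz": 0,"rx": 0,"ry": 0,"rz": -0.06,"fingers": 0.3},
  {"dx": -7,"dy": -35,"dz": 0,"rx": 0,"ry": 0,"rz": -0.06,"fingers": 0.3},
  {"dx": -7,"dy": -35,"dz": 0,"rx": 0,"ry": 0,"rz": -0.06,"fingers": 0.3},
  {"dx": -7,"dy": -35,"dz": 0,"rx": 0,"ry": 0,"rz": -0.06,"fingers": 0.3},
  {"dx": -7,"dy": -35,"dz": 0,"rx": 0,"ry": 0,"rz": 0,"fingers": 0.3},
])

```text
clock: 5.8
tcp_pos: [0.5279, -0.0431, 0.1817]
orientation: [-0.001, 0.003, 1.0, 0.0]
wrist_force: [0.8, 0.4, -0.8]
finger_gap: 0.039
```

servo_tool([
  {"dx": -7,"dy": -30,"dz": 0,"rx": 0,"ry": 0,"rz": 0,"fingers": 0.3},
  {"dx": 0,"dy": -18,"dz": 0,"rx": 0,"ry": -0.05,"rz": 0,"fingers": 0.3},
  {"dx": 0,"dy": 0,"dz": 0,"rx": 0,"ry": -0.1,"rz": 0,"fingers": 0.3},
  {"dx": 0,"dy": 0,"dz": 0,"rx": 0,"ry": -0.1,"rz": 0,"fingers": 0.3},
  {"dx": 0,"dy": 0,"dz": 0,"rx": 0,"ry": -0.1,"rz": 0,"fingers": 0.3},
  {"dx": 0,"dy": 0,"dz": 0,"rx": 0,"ry": 0,"rz": 0,"fingers": 0.3},
  {"dx": 0,"dy": 0,"dz": 0,"rx": 0,"ry": 0,"rz": 0,"fingers": 0.3},
])

```text
clock: 6.5
tcp_pos: [0.5211, -0.0898, 0.1822]
orientation: [0.172, 0.003, 0.985, 0.001]
wrist_force: [1.0, -0.4, -1.0]
finger_gap: 0.0392
```

```bash
cat >> st.py <<'E'
def corners(s,R,L=73.2,off=0):
    t=s["tcp_pos"]*1e3; y=R[:,0]*(-1 if R[0,0]<0 else 1); n=-R[:,2]
    c=t+L*R[:,2]+off*y
    print("tilt deg",round(np.degrees(np.arcsin(y[2])),2),"long yaw",round(np.arctan2(y[1],y[0]),4),"roll",round(R[2,1],4))
    for k,p in dict(jl=c-32*y,ju=c-32*y+11*n,fl=c+32*y).items(): print(k,p.round(2))
E
python3 - <<'E'
from st import *
s,R=st(); corners(s,R)
t=cam("scene")
a=cv2.resize(t["img"][190:290,200:320,::-1],(720,600),interpolation=cv2.INTER_CUBIC); cv2.imwrite("pics/h.png",a)
E
```

```text
t 6.5 tcp [521.06 -89.76 182.23] yaw_y 1.5659 z [ 3.397e-01  4.000e-04 -9.405e-01] ydir [0.0049 1.     0.0022] F [ 1.03 -0.42 -0.98] M [-0.026  0.279  0.005] gap 39.19
tilt deg 19.86 long yaw -0.0057 roll 0.0022
jl [515.83 -89.57 102.51]
ju [512.09 -89.57 112.86]
fl [576.02 -89.91 124.25]
```

View pics/h.png

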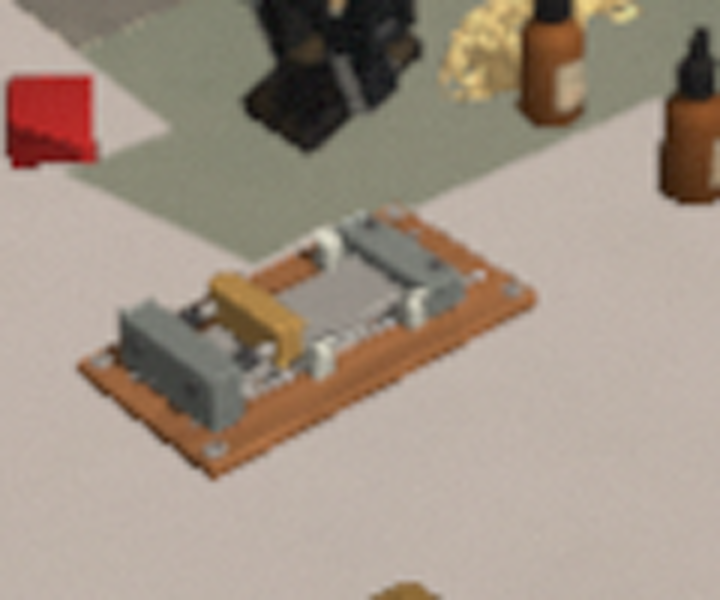

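```bash
python3 - <<'E'
from st import *
s,R=st(); c=cam("scene")
t=s["tcp_pos"]; y=-R[:,0]; n=-R[:,2]; w=R[:,1]; b=t+.0732*R[:,2]
P={}
for k,a,u,h in(("jl-",-1,-1,0),("jl+",-1,1,0),("ju-",-1,-1,1),("ju+",-1,1,1),("fl-",1,-1,0),("fu-",1,-1,1)): P[k]=b+a*.032*y+u*.02*w+h*.011*n
yc=-.0913
H={"lip+":(.506,yc+.023,.0345),"lip-":(.506,yc-.023,.0345),"jawback+":(.491,yc+.023,.0345),"jawfoot-":(.503,yc-.023,.016),"wall+":(.563,yc+.03,.024),"wall-":(.563,yc-.03,.024),"wallback-":(.583,yc-.03,.024),"hous-":(.469,yc-.03,.034),"hous+":(.469,yc+.03,.034),"housb+":(.453,yc+.03,.034),"housb-":(.453,yc-.03,.034)}
img=cv2.resize(c["img"][190:290,200:320,::-1],(720,600),interpolation=cv2.INTER_CUBIC)
for k,p in {**P,**H}.items():
    q=(proj(c,p)[0]-[200,190]+.5)*6; cv2.drawMarker(img,tuple(int(v) for v in q.round()),(0,255,0) if k in P else (255,0,255),cv2.MARKER_CROSS,9,1); print(k,q.round(0))
t=cam("top"); im2=cv2.resize(t["img"][195:262,250:300,::-1],(450,603),interpolation=cv2.INTER_CUBIC)
cv2.imwrite("pics/h2.png",img)
E
```

```text
t 6.55 tcp [522.24 -90.05 182.92] yaw_y 1.5661 z [ 0.3411  0.     -0.94  ] ydir [0.0047 1.     0.0017] F [ 0.42 -0.4  -0.37] M [-0.     0.377 -0.009] gap 38.54
jl- [317. 155.]
jl+ [251. 113.]
ju- [309. 136.]
ju+ [242.  94.]
fl- [435.  51.]
fu- [428.  31.]
lip+ [233. 267.]
lip- [307. 318.]
jawback+ [203. 282.]
jawfoot- [302. 360.]
wall+ [330. 227.]
wall- [428. 290.]
wallback- [465. 270.]
hous- [244. 367.]
hous+ [148. 298.]
housb+ [116. 314.]
housb- [212. 384.]
```

View pics/h2.png

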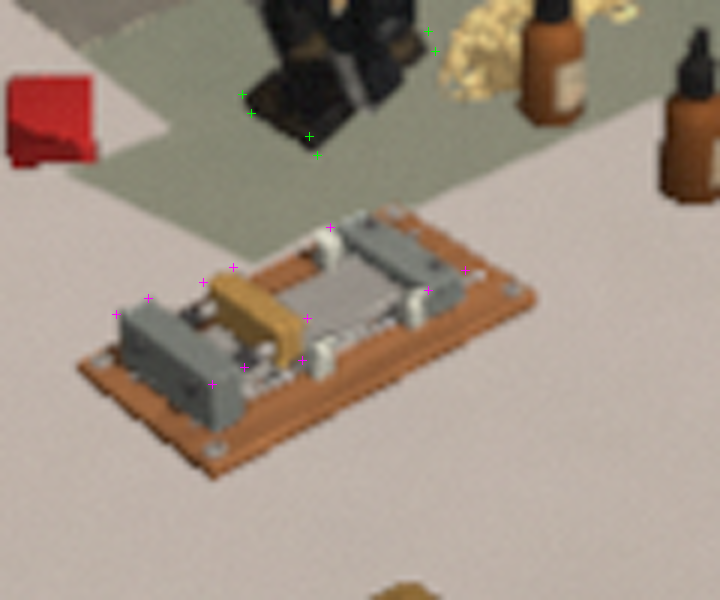

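```bash
cat > cv.py <<'E'
from m import *
S=4
C={n:np.load(n+".npy",allow_pickle=True).item() for n in("top","scene")}
ROI={"top":(190,265,250,302),"scene":(218,275,205,298)}
UP={n:cv2.resize(C[n]["img"][r[0]:r[1],r[2]:r[3]],None,fx=S,fy=S,interpolation=cv2.INTER_CUBIC).astype(np.float32) for n,r in ROI.items()}
def faces(n,p):
    x,y,yaw,off=p; c=C[n]; r=ROI[n]; o=np.array(c["extrinsics"])[:3,3]
    out=[]
    B=[(-.095,.075,.045,0,.008,0),(.032,.052,.03,.008,.024,off),(-.078,-.062,.03,.008,.034,off),(-.040,-.025,.023,.0295,.0345,off)]
    ca,sa=np.cos(yaw),np.sin(yaw)
    W=lambda q:np.c_[x+ca*q[:,0]-sa*q[:,1],y+sa*q[:,0]+ca*q[:,1],q[:,2]]
    for a,b,h,z0,z1,f in B:
        a+=f;b+=f
        fs=[[(a,-h,z1),(b,-h,z1),(b,h,z1),(a,h,z1)],[(a,-h,z0),(a,h,z0),(a,h,z1),(a,-h,z1)],[(a,-h,z0),(b,-h,z0),(b,-h,z1),(a,-h,z1)]]
        if n=="top": fs=fs[:1]
        out+= [((proj(c,W(np.array(q)))-[r[2],r[0]]+.5)*S) for q in fs[::-1]]
    return out
def cost(p,views=("top","scene")):
    t=0
    for n in views:
        I=UP[n]; l=np.zeros(I.shape[:2],np.uint8)
        for k,q in enumerate(faces(n,p)): cv2.fillPoly(l,[(q*16).round().astype(np.int32)],k+1,shift=4)
        for k in range(l.max()+1):
            v=I[l==k]
            if len(v): t+=np.minimum(abs(v-np.median(v,0)).sum(1),60).sum()
    return t/1e4
if __name__=="__main__":
    for v in(("top",),("scene",)):
        best=min((minimize(cost,x0,args=(v,),method="Nelder-Mead",options=dict(initial_simplex=[x0]+[np.add(x0,d) for d in np.diag([.005,.005,.03,.005])],xatol=1e-5,fatol=1e-3)) for x0 in ([.537,-.0915,-.005,-.006],[.539,-.089,.01,-.008],[.534,-.094,-.015,-.004])),key=lambda r:r.fun)
        print(v,best.x.round(4),best.fun)
    s,R=(lambda s:(s,None))(env.get_state())
E
python3 cv.py; python3 - <<'E'
# stone in hand seen from scene: dark silhouette corner bias
from st import *
from m import sil
from scipy.optimize import minimize
s,R=st(); c=cam("scene"); m=(c["img"].max(2)<60)
m[:, :]&=True
t=s["tcp_pos"]; y=-R[:,0]; n=-R[:,2]; w=R[:,1]; b=t+.0732*R[:,2]
P=np.array([b+a*.032*y+u*.02*w+h*.011*n for a in(-1,1) for u in(-1,1) for h in(0,1)])
# compare only the jaw half below the fingers: columns/rows near low end
q=proj(c,P); print(q.round(1))
roi=np.zeros(m.shape,bool); roi[203:220,236:262]=1
f=lambda d:abs(sil(c,P+np.r_[d[0]/1e3,d[1]/1e3,0])-m)[roi].sum()
r=[(f((dx,dy)),dx,dy) for dx in np.arange(-5,5.1,.5) for dy in np.arange(-2,7,.5)]; print(sorted(r)[:5],f((0,0)))
E
```

```text
('top',) [ 5.365e-01 -9.110e-02 -2.000e-04 -4.200e-03] 136.00070190429688
('scene',) [ 0.5366 -0.0903  0.001  -0.0059] 178.97450256347656
t 6.65 tcp [523.25 -90.23 183.35] yaw_y 1.5665 z [ 3.425e-01 -1.000e-04 -9.395e-01] ydir [0.0043 1.     0.0014] F [-0.14 -0.61 -0.61] M [-0.025  0.382  0.01 ] gap 39.2
[[252.8 215.1]
 [251.4 211.9]
 [241.7 208.1]
 [240.3 204.9]
 [272.4 197.6]
 [271.2 194.3]
 [261.  191.2]
 [259.8 187.9]]
[(np.float32(27.8125), np.float64(1.5), np.float64(4.5)), (np.float32(28.25), np.float64(1.5), np.float64(4.0)), (np.float32(28.25), np.float64(2.0), np.float64(5.0)), (np.float32(28.3125), np.float64(1.0), np.float64(4.5)), (np.float32(28.375), np.float64(2.0), np.float64(5.5))] 40.75
```

servo_tool([
  {"dx": -1,"dy": -1.8,"dz": -15,"rx": 0,"ry": 0,"rz": 0.003,"fingers": 0.3},
  {"dx": -1,"dy": 0,"dz": -25,"rx": 0,"ry": 0,"rz": 0,"fingers": 0.3},
  {"dx": -1,"dy": 0,"dz": -20,"rx": 0,"ry": 0,"rz": 0,"fingers": 0.3},
  {"dx": -1,"dy": 0,"dz": -12,"rx": 0,"ry": 0,"rz": 0,"fingers": 0.3},
  {"dx": 0,"dy": 0,"dz": 0,"rx": 0,"ry": 0,"rz": 0,"fingers": 0.3},
  {"dx": 0,"dy": 0,"dz": 0,"rx": 0,"ry": 0,"rz": 0,"fingers": 0.3},
  {"dx": 0,"dy": 0,"dz": 0,"rx": 0,"ry": 0,"rz": 0,"fingers": 0.3},
])

```text
clock: 7.4
tcp_pos: [0.5193, -0.0921, 0.112]
orientation: [0.175, 0.001, 0.985, 0.0]
wrist_force: [-0.1, -0.5, -0.3]
finger_gap: 0.0386
```

```bash
python3 - <<'E'
from st import *
s,R=st(); corners(s,R)
c=cam("scene"); cv2.imwrite("pics/i.png",cv2.resize(c["img"][205:280,205:300,::-1],(760,600),interpolation=cv2.INTER_CUBIC))
E
```

```text
t 7.4 tcp [519.27 -92.08 111.96] yaw_y 1.5695 z [ 3.444e-01  5.000e-04 -9.388e-01] ydir [0.0013 1.     0.001 ] F [-0.05 -0.46 -0.32] M [-0.048  0.369 -0.021] gap 38.56
tilt deg 20.15 long yaw -0.0016 roll 0.001
jl [514.44 -92.    32.22]
ju [510.65 -92.    42.54]
fl [574.52 -92.09  54.26]
```

View pics/i.png

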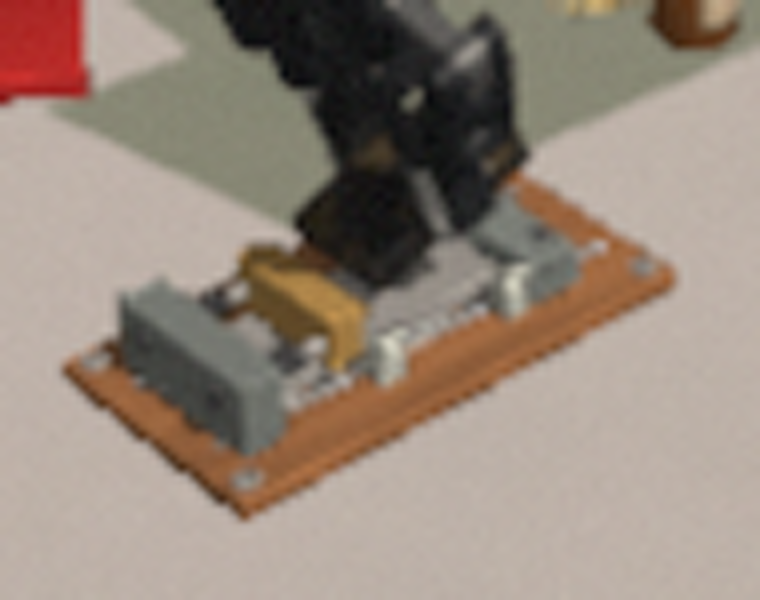

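servo_tool([
  {"dx": -0.5,"dy": 0,"dz": -3,"rx": 0,"ry": 0,"rz": 0,"fingers": 0.3},
  {"dx": 0,"dy": 0,"dz": -3,"rx": 0,"ry": 0,"rz": 0,"fingers": 0.3},
  {"dx": 0,"dy": 0,"dz": -2,"rx": 0,"ry": 0,"rz": 0,"fingers": 0.3},
  {"dx": 0,"dy": 0,"dz": -2,"rx": 0,"ry": 0,"rz": 0,"fingers": 0.3},
  {"dx": 0,"dy": 0,"dz": 0,"rx": 0,"ry": 0,"rz": 0,"fingers": 0.3},
  {"dx": 0,"dy": 0,"dz": 0,"rx": 0,"ry": 0,"rz": 0,"fingers": 0.3},
])

```text
clock: 8.05
tcp_pos: [0.5175, -0.0917, 0.1008]
orientation: [0.174, 0.001, 0.985, 0.001]
wrist_force: [-0.3, -0.0, -0.2]
finger_gap: 0.0389
```

servo_tool([
  {"dx": 0,"dy": 0,"dz": -1.5,"rx": 0,"ry": 0,"rz": 0,"fingers": 0.3},
  {"dx": 0,"dy": 0,"dz": -1.5,"rx": 0,"ry": 0,"rz": 0,"fingers": 0.3},
  {"dx": 0,"dy": 0,"dz": 0,"rx": 0,"ry": 0,"rz": 0,"fingers": 0.3},
  {"dx": 0,"dy": 0,"dz": 0,"rx": 0,"ry": 0,"rz": 0,"fingers": 0.3},
])

```text
clock: 8.45
tcp_pos: [0.5175, -0.0917, 0.0978]
orientation: [0.174, 0.001, 0.985, 0.001]
wrist_force: [-0.1, -0.0, -0.2]
finger_gap: 0.0386
```

```bash
cat > p.py <<'E'
from st import *
s,R=st(); corners(s,R)
E
python3 p.py
```

```text
t 8.45 tcp [517.54 -91.69  97.84] yaw_y 1.5693 z [ 0.3428  0.0012 -0.9394] ydir [0.0015 1.     0.0018] F [-0.05 -0.05 -0.16] M [-0.007  0.327  0.02 ] gap 38.55
tilt deg 20.05 long yaw -0.0021 roll 0.0018
jl [512.57 -91.54  18.11]
ju [508.8  -91.55  28.44]
fl [572.69 -91.67  40.05]
```

servo_tool([
  {"dx": 0,"dy": 0,"dz": -1,"rx": 0,"ry": 0,"rz": 0,"fingers": 0.3},
  {"dx": 0,"dy": 0,"dz": 0,"rx": 0,"ry": 0,"rz": 0,"fingers": 0.3},
  {"dx": 0,"dy": 0,"dz": 0,"rx": 0,"ry": 0,"rz": 0,"fingers": 0.3},
])

```text
clock: 8.75
tcp_pos: [0.5175, -0.0917, 0.0969]
orientation: [0.174, 0.001, 0.985, 0.001]
wrist_force: [-0.5, -0.1, -0.2]
finger_gap: 0.0391
```

servo_tool([
  {"dx": 0,"dy": 0,"dz": -1,"rx": 0,"ry": 0,"rz": 0,"fingers": 0.3},
  {"dx": 0,"dy": 0,"dz": 0,"rx": 0,"ry": 0,"rz": 0,"fingers": 0.3},
  {"dx": 0,"dy": 0,"dz": 0,"rx": 0,"ry": 0,"rz": 0,"fingers": 0.3},
])

```text
clock: 9.05
tcp_pos: [0.5178, -0.0917, 0.0961]
orientation: [0.174, 0.001, 0.985, 0.001]
wrist_force: [0.1, -0.4, 1.1]
finger_gap: 0.039
```

servo_tool([
  {"dx": 0,"dy": 0,"dz": -0.7,"rx": 0,"ry": 0,"rz": 0,"fingers": 0.3},
  {"dx": 0,"dy": 0,"dz": 0,"rx": 0,"ry": 0,"rz": 0,"fingers": 0.3},
  {"dx": 0,"dy": 0,"dz": 0,"rx": 0,"ry": 0,"rz": 0,"fingers": 0.3},
])

```text
clock: 9.35
tcp_pos: [0.5179, -0.0918, 0.0957]
orientation: [0.175, 0.001, 0.985, 0.001]
wrist_force: [-1.7, 0.2, 4.9]
finger_gap: 0.0391
```

```bash
python3 p.py
```

```text
t 9.35 tcp [517.94 -91.78  95.71] yaw_y 1.5694 z [ 0.3439  0.001  -0.939 ] ydir [0.0014 1.     0.0016] F [-1.71  0.24  4.9 ] M [0.1   0.412 0.017] gap 39.15
tilt deg 20.11 long yaw -0.002 roll 0.0016
jl [513.06 -91.65  15.97]
ju [509.28 -91.66  26.3 ]
fl [573.16 -91.76  37.98]
```

Floor contact came at z ≈ 16.1, as expected. I'll lift about 0.8 mm clear and feel toward the jaw.

servo_tool([
  {"dx": 0,"dy": 0,"dz": 1.6,"rx": 0,"ry": 0,"rz": 0,"fingers": 0.3},
  {"dx": 0,"dy": 0,"dz": 0,"rx": 0,"ry": 0,"rz": 0,"fingers": 0.3},
  {"dx": -1,"dy": 0,"dz": 0,"rx": 0,"ry": 0,"rz": 0,"fingers": 0.3},
  {"dx": -1,"dy": 0,"dz": 0,"rx": 0,"ry": 0,"rz": 0,"fingers": 0.3},
  {"dx": 0,"dy": 0,"dz": 0,"rx": 0,"ry": 0,"rz": 0,"fingers": 0.3},
  {"dx": 0,"dy": 0,"dz": 0,"rx": 0,"ry": 0,"rz": 0,"fingers": 0.3},
])

```text
clock: 9.95
tcp_pos: [0.5154, -0.0917, 0.0967]
orientation: [0.174, 0.001, 0.985, 0.001]
wrist_force: [-0.7, -0.8, -0.7]
finger_gap: 0.0388
```

servo_tool([
  {"dx": -0.8,"dy": 0,"dz": 0,"rx": 0,"ry": 0,"rz": 0,"fingers": 0.3},
  {"dx": -0.8,"dy": 0,"dz": 0,"rx": 0,"ry": 0,"rz": 0,"fingers": 0.3},
  {"dx": 0,"dy": 0,"dz": 0,"rx": 0,"ry": 0,"rz": 0,"fingers": 0.3},
  {"dx": 0,"dy": 0,"dz": 0,"rx": 0,"ry": 0,"rz": 0,"fingers": 0.3},
])

```text
clock: 10.35
tcp_pos: [0.514, -0.0917, 0.0968]
orientation: [0.174, 0.001, 0.985, 0.001]
wrist_force: [0.8, 0.3, -0.8]
finger_gap: 0.0392
```

```bash
python3 p.py
```

```text
t 10.35 tcp [513.97 -91.7   96.84] yaw_y 1.5693 z [ 0.3429  0.0011 -0.9394] ydir [0.0015 1.     0.0017] F [ 0.82  0.34 -0.81] M [-0.02   0.372 -0.002] gap 39.18
tilt deg 20.05 long yaw -0.0021 roll 0.0017
jl [509.01 -91.55  17.1 ]
ju [505.24 -91.57  27.44]
fl [569.13 -91.68  39.05]
```

servo_tool([
  {"dx": -0.8,"dy": 0,"dz": -0.3,"rx": 0,"ry": 0,"rz": 0,"fingers": 0.3},
  {"dx": -0.7,"dy": 0,"dz": 0,"rx": 0,"ry": 0,"rz": 0,"fingers": 0.3},
  {"dx": 0,"dy": 0,"dz": 0,"rx": 0,"ry": 0,"rz": 0,"fingers": 0.3},
  {"dx": 0,"dy": 0,"dz": 0,"rx": 0,"ry": 0,"rz": 0,"fingers": 0.3},
])

```text
clock: 10.75
tcp_pos: [0.5131, -0.0918, 0.0969]
orientation: [0.175, 0.001, 0.985, 0.001]
wrist_force: [3.4, 1.4, -0.6]
finger_gap: 0.0391
```

servo_tool([
  {"dx": -0.7,"dy": 0,"dz": 0,"rx": 0,"ry": 0,"rz": 0,"fingers": 0.3},
  {"dx": -0.7,"dy": 0,"dz": 0,"rx": 0,"ry": 0,"rz": 0,"fingers": 0.3},
  {"dx": 0,"dy": 0,"dz": 0,"rx": 0,"ry": 0,"rz": 0,"fingers": 0.3},
  {"dx": 0,"dy": 0,"dz": 0,"rx": 0,"ry": 0,"rz": 0,"fingers": 0.3},
])

```text
clock: 11.15
tcp_pos: [0.5114, -0.0918, 0.0968]
orientation: [0.175, 0.001, 0.985, 0.001]
wrist_force: [3.8, 0.5, -0.1]
finger_gap: 0.0391
```

```bash
python3 p.py
```

```text
t 11.15 tcp [511.44 -91.8   96.8 ] yaw_y 1.5694 z [ 0.3437  0.001  -0.9391] ydir [0.0014 1.     0.0016] F [ 3.79  0.53 -0.13] M [ 0.18  -0.445  0.047] gap 39.06
tilt deg 20.1 long yaw -0.002 roll 0.0016
jl [506.55 -91.67  17.06]
ju [502.77 -91.68  27.39]
fl [566.65 -91.78  39.06]
```

servo_tool([
  {"dx": -0.7,"dy": 0,"dz": -0.2,"rx": 0,"ry": 0,"rz": 0,"fingers": 0.3},
  {"dx": -0.7,"dy": 0,"dz": 0,"rx": 0,"ry": 0,"rz": 0,"fingers": 0.3},
  {"dx": 0,"dy": 0,"dz": 0,"rx": 0,"ry": 0,"rz": 0,"fingers": 0.3},
  {"dx": 0,"dy": 0,"dz": 0,"rx": 0,"ry": 0,"rz": 0,"fingers": 0.3},
])

```text
clock: 11.55
tcp_pos: [0.51, -0.0918, 0.0966]
orientation: [0.175, 0.001, 0.985, 0.001]
wrist_force: [5.3, 1.2, 1.2]
finger_gap: 0.0389
```

servo_tool([
  {"dx": -0.7,"dy": 0,"dz": 0,"rx": 0,"ry": 0,"rz": 0,"fingers": 0.3},
  {"dx": -0.7,"dy": 0,"dz": 0,"rx": 0,"ry": 0,"rz": 0,"fingers": 0.3},
  {"dx": 0,"dy": 0,"dz": 0,"rx": 0,"ry": 0,"rz": 0,"fingers": 0.3},
  {"dx": 0,"dy": 0,"dz": 0,"rx": 0,"ry": 0,"rz": 0,"fingers": 0.3},
])

```text
clock: 11.95
tcp_pos: [0.5086, -0.0918, 0.0966]
orientation: [0.175, 0.001, 0.985, 0.001]
wrist_force: [5.8, 0.9, 1.1]
finger_gap: 0.039
```

```bash
python3 p.py
```

```text
t 11.95 tcp [508.6 -91.8  96.6] yaw_y 1.5694 z [ 0.3437  0.001  -0.9391] ydir [0.0014 1.     0.0016] F [5.78 0.91 1.07] M [ 0.28  -0.696 -0.02 ] gap 39.02
tilt deg 20.1 long yaw -0.002 roll 0.0016
jl [503.7  -91.66  16.86]
ju [499.92 -91.67  27.19]
fl [563.81 -91.78  38.86]
```

servo_tool([
  {"dx": -0.5,"dy": 0,"dz": 0,"rx": 0,"ry": 0,"rz": 0,"fingers": 0.3},
  {"dx": -0.4,"dy": 0,"dz": 0,"rx": 0,"ry": 0,"rz": 0,"fingers": 0.3},
  {"dx": 0,"dy": 0,"dz": 0,"rx": 0,"ry": 0,"rz": 0,"fingers": 0.3},
  {"dx": 0,"dy": 0,"dz": 0,"rx": 0,"ry": 0,"rz": 0,"fingers": 0.3},
])

```text
clock: 12.35
tcp_pos: [0.5079, -0.0918, 0.0967]
orientation: [0.175, 0.001, 0.985, 0.001]
wrist_force: [5.0, 1.3, 2.1]
finger_gap: 0.0389
```

```bash
python3 p.py; python3 -c "
import numpy as np
p=None
for d in (20.1,17,14,12,10,8,6,4,2,1,0):
    t=np.radians(d);q=np.array([-62.2*np.sin(t)+32*np.cos(t),73.2*np.cos(t)+32*np.sin(t)])
    print(d,q.round(2),None if p is None else (q-p).round(2)); p=q"
```

```text
t 12.35 tcp [507.86 -91.79  96.67] yaw_y 1.5695 z [ 0.344   0.0011 -0.939 ] ydir [0.0013 1.     0.0016] F [4.97 1.31 2.12] M [ 0.297 -0.801  0.056] gap 38.93
tilt deg 20.12 long yaw -0.0019 roll 0.0016
jl [503.   -91.66  16.93]
ju [499.21 -91.67  27.26]
fl [563.09 -91.77  38.95]
20.1 [ 8.68 79.74] None
17 [12.42 79.36] [ 3.74 -0.38]
14 [16.   78.77] [ 3.59 -0.59]
12 [18.37 78.25] [ 2.37 -0.51]
10 [20.71 77.64] [ 2.34 -0.61]
8 [23.03 76.94] [ 2.32 -0.7 ]
6 [25.32 76.14] [ 2.29 -0.8 ]
4 [27.58 75.25] [ 2.26 -0.89]
2 [29.81 74.27] [ 2.23 -0.98]
1 [30.91 73.75] [ 1.1  -0.52]
0 [32.  73.2] [ 1.09 -0.55]
```

servo_tool([
  {"dx": 1.85,"dy": 0,"dz": -0.2,"rx": 0,"ry": 0.0267,"rz": 0,"fingers": 0.3},
  {"dx": 1.85,"dy": 0,"dz": -0.2,"rx": 0,"ry": 0.0267,"rz": 0,"fingers": 0.3},
  {"dx": 1.85,"dy": 0,"dz": -0.25,"rx": 0,"ry": 0.0267,"rz": 0,"fingers": 0.3},
  {"dx": 1.8,"dy": 0,"dz": -0.25,"rx": 0,"ry": 0.0267,"rz": 0,"fingers": 0.3},
  {"dx": 0,"dy": 0,"dz": 0,"rx": 0,"ry": 0,"rz": 0,"fingers": 0.3},
  {"dx": 0,"dy": 0,"dz": 0,"rx": 0,"ry": 0,"rz": 0,"fingers": 0.3},
  {"dx": 0,"dy": 0,"dz": 0,"rx": 0,"ry": 0,"rz": 0,"fingers": 0.3},
])

```text
clock: 13.05
tcp_pos: [0.515, -0.0918, 0.0953]
orientation: [0.121, 0.001, 0.993, 0.001]
wrist_force: [5.8, 0.6, -1.4]
finger_gap: 0.0387
```

```bash
python3 p.py
```

```text
t 13.05 tcp [515.04 -91.81  95.3 ] yaw_y 1.5692 z [ 0.2412  0.001  -0.9705] ydir [0.0016 1.     0.0014] F [ 5.84  0.56 -1.4 ] M [ 0.145 -0.874 -0.075] gap 38.73
tilt deg 13.96 long yaw -0.0019 roll 0.0014
jl [501.63 -91.68  16.55]
ju [498.98 -91.69  27.22]
fl [563.75 -91.8   31.98]
```

servo_tool([
  {"dx": 1.75,"dy": 0,"dz": -0.4,"rx": 0,"ry": 0.026,"rz": 0,"fingers": 0.3},
  {"dx": 1.75,"dy": 0,"dz": -0.45,"rx": 0,"ry": 0.026,"rz": 0,"fingers": 0.3},
  {"dx": 1.75,"dy": 0,"dz": -0.45,"rx": 0,"ry": 0.026,"rz": 0,"fingers": 0.3},
  {"dx": 1.7,"dy": 0,"dz": -0.45,"rx": 0,"ry": 0.026,"rz": 0,"fingers": 0.3},
  {"dx": 0,"dy": 0,"dz": 0,"rx": 0,"ry": 0,"rz": 0,"fingers": 0.3},
  {"dx": 0,"dy": 0,"dz": 0,"rx": 0,"ry": 0,"rz": 0,"fingers": 0.3},
  {"dx": 0,"dy": 0,"dz": 0,"rx": 0,"ry": 0,"rz": 0,"fingers": 0.3},
])

```text
clock: 13.75
tcp_pos: [0.5219, -0.0919, 0.0934]
orientation: [0.07, 0.001, 0.998, 0.001]
wrist_force: [5.5, 0.3, -2.2]
finger_gap: 0.0388
```

```bash
python3 p.py
```

```text
t 13.75 tcp [521.93 -91.86  93.37] yaw_y 1.569 z [ 1.389e-01  9.000e-04 -9.903e-01] ydir [0.0018 1.     0.0011] F [ 5.52  0.28 -2.15] M [ 0.094 -1.015 -0.057] gap 38.83
tilt deg 7.99 long yaw -0.002 roll 0.0011
jl [500.41 -91.73  16.43]
ju [498.88 -91.74  27.33]
fl [563.79 -91.86  25.32]
```

servo_tool([
  {"dx": 1.15,"dy": 0,"dz": -0.4,"rx": 0,"ry": 0.0175,"rz": 0,"fingers": 0.3},
  {"dx": 1.15,"dy": 0,"dz": -0.4,"rx": 0,"ry": 0.0175,"rz": 0,"fingers": 0.3},
  {"dx": 0,"dy": 0,"dz": 0,"rx": 0,"ry": 0,"rz": 0,"fingers": 0.3},
  {"dx": 0,"dy": 0,"dz": 0,"rx": 0,"ry": 0,"rz": 0,"fingers": 0.3},
])

```text
clock: 14.15
tcp_pos: [0.5243, -0.0919, 0.0925]
orientation: [0.052, 0.001, 0.999, 0.001]
wrist_force: [5.9, 1.0, -3.3]
finger_gap: 0.0389
```

servo_tool([
  {"dx": 1.1,"dy": 0,"dz": -0.45,"rx": 0,"ry": 0.0175,"rz": 0,"fingers": 0.3},
  {"dx": 1.1,"dy": 0,"dz": -0.45,"rx": 0,"ry": 0.0175,"rz": 0,"fingers": 0.3},
  {"dx": 0,"dy": 0,"dz": 0,"rx": 0,"ry": 0,"rz": 0,"fingers": 0.3},
  {"dx": 0,"dy": 0,"dz": 0,"rx": 0,"ry": 0,"rz": 0,"fingers": 0.3},
])

```text
clock: 14.55
tcp_pos: [0.5264, -0.0918, 0.0915]
orientation: [0.034, 0.001, 0.999, 0.001]
wrist_force: [6.3, 1.3, -2.5]
finger_gap: 0.0389
```

```bash
python3 p.py
```

```text
t 14.55 tcp [526.43 -91.84  91.48] yaw_y 1.569 z [ 0.0689  0.001  -0.9976] ydir [0.0018 1.     0.0011] F [ 6.35  1.27 -2.47] M [ 0.086 -1.185 -0.054] gap 38.93
tilt deg 3.95 long yaw -0.0019 roll 0.0011
jl [499.55 -91.71  16.25]
ju [498.79 -91.72  27.23]
fl [563.4  -91.83  20.66]
```

servo_tool([
  {"dx": 1.3,"dy": 0,"dz": -0.55,"rx": 0,"ry": 0.02,"rz": 0,"fingers": 0.3},
  {"dx": 1.3,"dy": 0,"dz": -0.5,"rx": 0,"ry": 0.02,"rz": 0,"fingers": 0.3},
  {"dx": 0,"dy": 0,"dz": 0,"rx": 0,"ry": 0,"rz": 0,"fingers": 0.3},
  {"dx": 0,"dy": 0,"dz": 0,"rx": 0,"ry": 0,"rz": 0,"fingers": 0.3},
])

```text
clock: 14.95
tcp_pos: [0.5291, -0.0919, 0.0904]
orientation: [0.014, 0.001, 1.0, 0.0]
wrist_force: [6.0, 0.1, -2.6]
finger_gap: 0.039
```

servo_tool([
  {"dx": 0.8,"dy": 0,"dz": -0.4,"rx": 0,"ry": 0.015,"rz": 0,"fingers": 0.3},
  {"dx": 0.8,"dy": 0,"dz": -0.3,"rx": 0,"ry": 0.012,"rz": 0,"fingers": 0.3},
  {"dx": 0,"dy": 0,"dz": 0,"rx": 0,"ry": 0,"rz": 0,"fingers": 0.3},
  {"dx": 0,"dy": 0,"dz": 0,"rx": 0,"ry": 0,"rz": 0,"fingers": 0.3},
])

```text
clock: 15.35
tcp_pos: [0.5306, -0.0919, 0.0897]
orientation: [0.001, 0.001, 1.0, 0.0]
wrist_force: [5.4, 0.2, -2.8]
finger_gap: 0.0387
```

```bash
python3 p.py
```

```text
t 15.35 tcp [530.62 -91.91  89.67] yaw_y 1.5687 z [ 1.9e-03  9.0e-04 -1.0e+00] ydir [2.1e-03 1.0e+00 9.0e-04] F [ 5.41  0.21 -2.81] M [ 0.043 -1.307 -0.118] gap 38.75
tilt deg 0.11 long yaw -0.0021 roll 0.0009
jl [498.76 -91.78  16.41]
ju [498.74 -91.79  27.41]
fl [562.76 -91.92  16.53]
```

servo_tool([
  {"dx": 0.7,"dy": 0,"dz": -0.2,"rx": 0,"ry": 0,"rz": 0,"fingers": 0.3},
  {"dx": 0.6,"dy": 0,"dz": -0.2,"rx": 0,"ry": 0,"rz": 0,"fingers": 0.3},
  {"dx": 0,"dy": 0,"dz": 0,"rx": 0,"ry": 0,"rz": 0,"fingers": 0.3},
  {"dx": 0,"dy": 0,"dz": 0,"rx": 0,"ry": 0,"rz": 0,"fingers": 0.3},
])

```text
clock: 15.75
tcp_pos: [0.5318, -0.0919, 0.0895]
orientation: [0.001, 0.001, 1.0, 0.0]
wrist_force: [5.0, 0.1, 0.1]
finger_gap: 0.0391
```

servo_tool([
  {"dx": 0.3,"dy": 0,"dz": -0.3,"rx": 0,"ry": 0,"rz": 0,"fingers": 0.3},
  {"dx": 0,"dy": 0,"dz": -0.3,"rx": 0,"ry": 0,"rz": 0,"fingers": 0.3},
  {"dx": 0,"dy": 0,"dz": 0,"rx": 0,"ry": 0,"rz": 0,"fingers": 0.3},
  {"dx": 0,"dy": 0,"dz": 0,"rx": 0,"ry": 0,"rz": 0,"fingers": 0.3},
])

```text
clock: 16.15
tcp_pos: [0.5321, -0.0919, 0.0893]
orientation: [0.001, 0.001, 1.0, 0.0]
wrist_force: [4.5, -0.4, 0.6]
finger_gap: 0.0387
```

```bash
python3 - <<'E'
from st import *
s,R=st(); corners(s,R)
c=cam("scene"); cv2.imwrite("pics/j.png",cv2.resize(c["img"][205:280,205:300,::-1],(760,600),interpolation=cv2.INTER_CUBIC))
E
```

```text
t 16.15 tcp [532.1  -91.88  89.31] yaw_y 1.5687 z [ 2.4e-03  7.0e-04 -1.0e+00] ydir [2.1e-03 1.0e+00 7.0e-04] F [ 4.46 -0.41  0.6 ] M [-0.12  -0.944 -0.065] gap 38.7
tilt deg 0.14 long yaw -0.0021 roll 0.0007
jl [500.28 -91.76  16.03]
ju [500.25 -91.77  27.03]
fl [564.28 -91.89  16.18]
```

View pics/j.png

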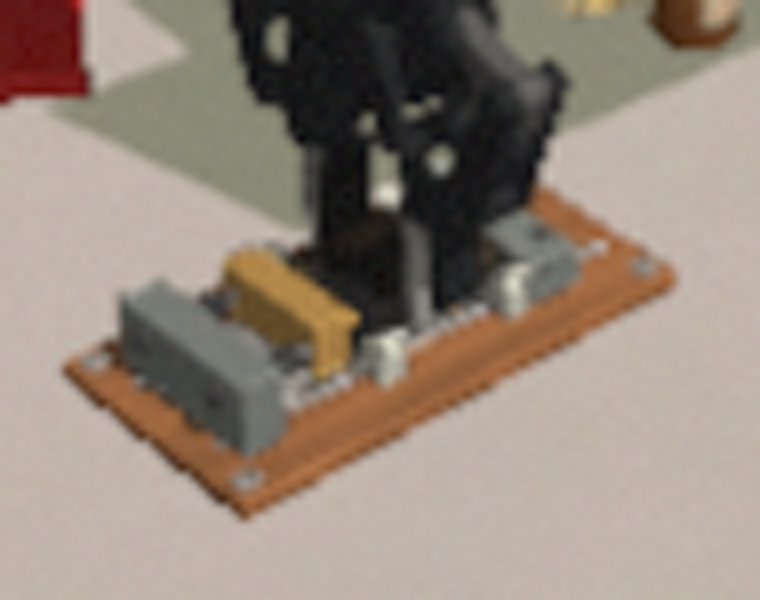

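The stone is in the pocket with the jaw visibly pushed back. I'll ease it onto the wall and floor.

servo_tool([
  {"dx": 0.4,"dy": 0,"dz": -0.2,"rx": 0,"ry": 0,"rz": 0,"fingers": 0.3},
  {"dx": 0.3,"dy": 0,"dz": -0.2,"rx": 0,"ry": 0,"rz": 0,"fingers": 0.3},
  {"dx": 0,"dy": 0,"dz": 0,"rx": 0,"ry": 0,"rz": 0,"fingers": 0.3},
  {"dx": 0,"dy": 0,"dz": 0,"rx": 0,"ry": 0,"rz": 0,"fingers": 0.3},
])

```text
clock: 16.6
tcp_pos: [0.5324, -0.0919, 0.0892]
orientation: [0.001, 0.001, 1.0, 0.0]
wrist_force: [2.7, -0.5, 5.2]
finger_gap: 0.0391
```

servo_tool([
  {"dx": 0.4,"dy": 0,"dz": -0.2,"rx": 0,"ry": 0,"rz": 0,"fingers": 0.3},
  {"dx": 0.3,"dy": 0,"dz": -0.2,"rx": 0,"ry": 0,"rz": 0,"fingers": 0.3},
  {"dx": 0,"dy": 0,"dz": 0,"rx": 0,"ry": 0,"rz": 0,"fingers": 0.3},
  {"dx": 0,"dy": 0,"dz": 0,"rx": 0,"ry": 0,"rz": 0,"fingers": 0.3},
])

```text
clock: 17.0
tcp_pos: [0.5324, -0.0918, 0.0892]
orientation: [0.0, 0.001, 1.0, 0.0]
wrist_force: [0.2, -1.1, 9.3]
finger_gap: 0.0387
```

```bash
python3 p.py
```

```text
t 17.0 tcp [532.45 -91.81  89.16] yaw_y 1.5686 z [ 6.e-04  4.e-04 -1.e+00] ydir [2.2e-03 1.0e+00 4.0e-04] F [ 0.25 -1.09  9.32] M [-0.094  0.162 -0.03 ] gap 38.74
tilt deg 0.03 long yaw -0.0022 roll 0.0004
jl [500.49 -91.71  15.94]
ju [500.49 -91.71  26.94]
fl [564.49 -91.85  15.98]
```

servo_tool([
  {"dx": 0,"dy": 0,"dz": 0.5,"rx": 0,"ry": 0,"rz": 0,"fingers": 0.3},
  {"dx": 0,"dy": 0,"dz": 0,"rx": 0,"ry": 0,"rz": 0,"fingers": 0.3},
  {"dx": 0,"dy": 0,"dz": 0,"rx": 0,"ry": 0,"rz": 0,"fingers": 0.0},
  {"dx": 0,"dy": 0,"dz": 0,"rx": 0,"ry": 0,"rz": 0,"fingers": -0.15},
  {"dx": 0,"dy": 0,"dz": 0,"rx": 0,"ry": 0,"rz": 0,"fingers": -0.3},
  {"dx": 0,"dy": 0,"dz": 0,"rx": 0,"ry": 0,"rz": 0,"fingers": -0.3},
])

```text
clock: 17.6
tcp_pos: [0.5326, -0.0915, 0.0883]
orientation: [0.0, 0.001, 1.0, 0.001]
wrist_force: [-0.6, -0.2, 0.4]
finger_gap: 0.0552
```

servo_tool([
  {"dx": 0,"dy": 0,"dz": 4,"rx": 0,"ry": 0,"rz": 0,"fingers": -0.3},
  {"dx": 0,"dy": 0,"dz": 10,"rx": 0,"ry": 0,"rz": 0,"fingers": -0.3},
  {"dx": 0,"dy": 0,"dz": 20,"rx": 0,"ry": 0,"rz": 0,"fingers": -0.3},
  {"dx": -10,"dy": 0,"dz": 35,"rx": 0,"ry": 0,"rz": 0,"fingers": -0.3},
  {"dx": -20,"dy": 30,"dz": 30,"rx": 0,"ry": 0,"rz": 0,"fingers": -0.3},
  {"dx": -20,"dy": 40,"dz": 20,"rx": 0,"ry": 0,"rz": 0,"fingers": -0.3},
  {"dx": -20,"dy": 40,"dz": 0,"rx": 0,"ry": 0,"rz": 0,"fingers": -0.3},
  {"dx": -20,"dy": 40,"dz": 0,"rx": 0,"ry": 0,"rz": 0,"fingers": -0.3},
])

```text
clock: 18.4
tcp_pos: [0.4432, 0.0593, 0.2099]
orientation: [0.003, 0.002, 1.0, 0.001]
wrist_force: [1.3, 0.4, 0.5]
finger_gap: 0.0556
```

servo_tool([
  {"dx": -10,"dy": 40,"dz": 0,"rx": 0,"ry": 0,"rz": 0,"fingers": -0.3},
  {"dx": 0,"dy": 40,"dz": 0,"rx": 0,"ry": 0,"rz": 0,"fingers": -0.3},
  {"dx": 0,"dy": 0,"dz": 0,"rx": 0,"ry": 0,"rz": 0,"fingers": -0.3},
  {"dx": 0,"dy": 0,"dz": 0,"rx": 0,"ry": 0,"rz": 0,"fingers": -0.3},
])

```text
clock: 18.8
tcp_pos: [0.4333, 0.139, 0.2087]
orientation: [0.002, -0.0, 1.0, 0.0]
wrist_force: [-0.0, 0.2, -1.0]
finger_gap: 0.0554
```

```bash
python3 - <<'E'
from st import *
st()
c=cam("scene"); t=cam("top")
a=cv2.resize(c["img"][205:280,205:300,::-1],(480,379),interpolation=cv2.INTER_CUBIC)
b=cv2.resize(t["img"][195:260,255:305,::-1],(292,379),interpolation=cv2.INTER_CUBIC)
cv2.imwrite("pics/k.png",np.hstack([a,b]))
C={n:np.load(n+".npy",allow_pickle=True).item() for n in("top","scene")}
for n,q in(("top",t),("scene",c)):
    d=cv2.absdiff(cv2.GaussianBlur(q["img"],(3,3),0),cv2.GaussianBlur(C[n]["img"],(3,3),0)).max(2)>45
    N,l,s,ce=cv2.connectedComponentsWithStats(d.astype(np.uint8)); print(n,[(ce[i].round(),s[i,4]) for i in range(1,N) if s[i,4]>8])
E
```

```text
t 18.8 tcp [433.33 139.03 208.7 ] yaw_y 1.5715 z [ 3.3e-03  9.0e-04 -1.0e+00] ydir [-7.e-04  1.e+00  9.e-04] F [-0.03  0.23 -1.01] M [-0.008 -0.002  0.014] gap 55.38
top [(array([175., 209.]), np.int32(227)), (array([275., 225.]), np.int32(209)), (array([191., 249.]), np.int32(792)), (array([150., 237.]), np.int32(27)), (array([145., 266.]), np.int32(253)), (array([158., 256.]), np.int32(164)), (array([178., 252.]), np.int32(28)), (array([180., 267.]), np.int32(26)), (array([142., 339.]), np.int32(1051)), (array([ 20., 348.]), np.int32(1218)), (array([200., 339.]), np.int32(73)), (array([202., 358.]), np.int32(108))]
scene [(array([134.,   3.]), np.int32(64)), (array([152.,  40.]), np.int32(1216)), (array([134.,  49.]), np.int32(47)), (array([ 1., 50.]), np.int32(14)), (array([128.,  64.]), np.int32(95)), (array([ 4., 91.]), np.int32(482)), (array([154.,  77.]), np.int32(119)), (array([158.,  90.]), np.int32(158)), (array([149.,  89.]), np.int32(9)), (array([142.,  96.]), np.int32(20)), (array([139., 105.]), np.int32(11)), (array([157., 141.]), np.int32(1531)), (array([156., 112.]), np.int32(22)), (array([110., 184.]), np.int32(318)), (array([195., 190.]), np.int32(209)), (array([136., 197.]), np.int32(231)), (array([ 19., 212.]), np.int32(359)), (array([  3., 218.]), np.int32(95)), (array([ 41., 235.]), np.int32(786)), (array([254., 238.]), np.int32(253)), (array([ 10., 255.]), np.int32(953)), (array([ 31., 272.]), np.int32(14)), (array([ 42., 277.]), np.int32(47)), (array([ 14., 294.]), np.int32(255))]
```

View pics/k.png

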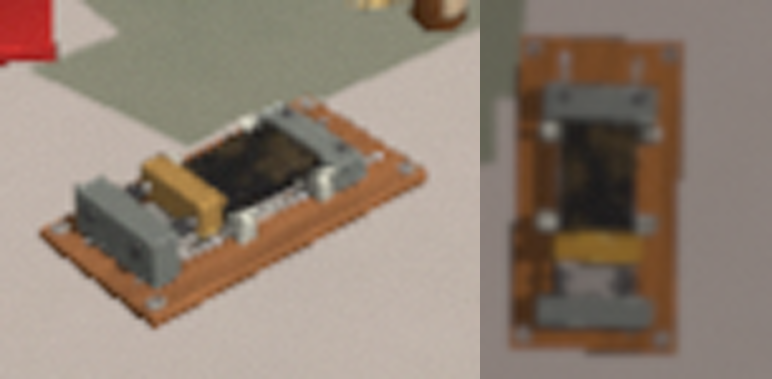

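The stone lies flat between the jaw and the wall: scene crop around (255,165), top crop around (597,175). In the before/after comparison, the only other changes are the arm and its shadow.

```bash
python3 -c "
from h import *
print(job.hand_in())"
```

```text
the job is handed in; nothing more can be done
None
```

The black touchstone is in the holder, and I handed the job in at about 19 s on the robot's clock.

- **Loading:** I gripped the stone across its 40 mm width, tipped it 20° and felt the pocket floor with its low end at z ≈ 16 mm, where it should be. I then slid that end under the jaw lip and pushed the jaw back about 6 mm at 5–6 N. I rocked the other end down past the back wall, eased the stone against the wall and floor, and let go. The highest contact force I saw was about 9 N, when pressing onto the floor.
- **Last checks:** Before release the tool tilt read 0.03° and the stone was touching both the wall and the floor. Afterwards both cameras show it lying between the jaw and the back wall, with the jaw pushed back, and the arm is clear with no load on it. A before/after image comparison showed no bystander moved, and the red look-alikes were not touched.
- **Disagreement:** The scene camera read 2–4 mm off the top camera in y, so I went mainly by the top view and by touch. During the rocking there was also a steady downward pull of 2–3 N. I took it for friction at the jaw, and it went away when I eased the stone toward the wall.

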